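# Squeeze-test the stand's isolators and refit the springy one

### The arm

A 7-joint arm with a two-finger parallel gripper is mounted at the origin on the work surface. World frame = base frame: x ahead of the robot, y to its left, z up, the work surface at z = 0. Lengths are in m, angles in rad, forces in N, time in s.
With the tool pointing down it reaches from about 0.4 to 0.85 m from the base axis. Payload 10.4 kg.
Tool frame: the origin (TCP) lies on the centre line of the jaws, within the pads' length; the fingertips stand 11 mm ahead of it and the grasp point (between the pads) lies 8 mm behind it (finger_overhang is the z of the fingertips in the tool frame, in m); z points along the fingers, x is the direction in which the jaws open and shut, and the axes are right-handed (so a half turn about z gives the same grasp; the last joint's range is limited). The gripper opens to 87 mm and grips with 3 to 60 N. Pads are 19 mm wide; open, the fingers measure 117 mm over their backs; the gripper's body (75 mm by 190 mm) begins 51 mm behind the grasp point.
Start: joints at [1.272, 0.332, -0.065, 1.46, 0.022, 1.35, -0.088], TCP at [0.17, -0.601, 0.234] pointing down, gripper open.
Joint ranges: [-2.6, 2.6], [-0.5, 2.12], [-1.47, 1.34], [0.16, 2.42], [-1.27, 4.41], [0.06, 2.06], [-2.6, 2.6]. Speed limits (rad/s): [2.22, 2.22, 2.79, 2.79, 3.14, 3.14, 3.14].

### API

Orientations are given as a unit quaternion [x, y, z, w].
In Python, from rig import * gives the robot as it stands. The module is installed in compiled form; this text tells all that it offers.
- The arm moves only by the tool apply_moves, never from a script. Its argument "rows" is one flat list of numbers, 6 for each row, row after row: the shift along the world's x, y, z in cm, then the turn, a rotation vector about the world's x, y, z in rad. A call has 1 to 20 rows; each row shifts and turns the commanded pose from where the row before left it; what a row does not reach is not made up. A row lasts 1/10 s, in which the tool goes at most 50 mm and 8.59 degrees, less where a joint would pass 70% of its speed; a pose out of reach is approached as far as the arm can. A call with a gripper value outside its range is refused whole. "jaw" is the opening, from 0 (shut) to 1 (fully open), set as the call begins (left out, the last holds). The fingers move at their own pace and stop on an object; "newtons" is the grip in N (left out, the last holds). Time passes only in rows, so rows that do not move let the fingers close. It gives the time, the measured TCP pose, the force and the opening at its end, in the units of the state.
- get_state(): the state, without advancing time (a new reading comes with each control period).
- capture(name): name is "side" or "top"; returns a dict with "frame" (400x640x3 uint8, blue, green, red), "fx", "fy", "cx", "cy" (pixels), "k1" (the pictures are not rectified: a ray, as slopes to the right and down, at radius r is drawn at 1 + k1 r^2 times it, then the intrinsics apply), "R" (3x3) and "t" (3): a world point X has camera coordinates R X + t. Camera axes: x right, y down, z forward; pixel columns grow to the right and rows downward; lengths in m; the calibration is good to about 2 mm. A picture is of the moment at which its call begins. There is no depth.
- finish_job(): hands the job in, once; it reports no verdict.
The state is a dict: "time": time; "joint_positions": joint angles; "qvel": joint speeds; "effort": joint torques, N m; "position": TCP position; "orientation": TCP orientation; "contact_force": force on the tool from outside, world axes, zero at the start; "moment": the same for the moment, N m; "opening": finger opening in m.
Only numpy, scipy, OpenCV 4.12 (cv2) and the standard library are available. Lean on these libraries where they do the work, as an engineer would, in place of code of your own. Each camera call takes 0.05 s, during which the arm holds its last target. There are 200 camera calls.

### The job

The three used rubber isolators on the bench look alike, but only one is still springy: feel which one gives when you squeeze it gently between its two metal plates. Fit that one into the empty seat of the foot rail, standing fully home and the same way round as the one already fitted, keeping it squeezed as you lower it in so that you never force it; put the two hardened ones into the red scrap tray, and leave the bottle, the mouse and the screwdriver alone.

Things in the scene. Friction and masses are not known exactly. Their poses are not given: they have to be found in the camera images.
- isolator_1: Used isolator: two bare metal end plates 4 mm thick, 32 mm wide (y), 46 mm tall (z, up), a dark rubber block 27 x 40 mm between them; stands on the plates' lower edges. 42 mm long along its x, the squeeze axis, which lies within 0.5 rad of world y at the start. Origin: centre of the underside, unsqueezed. The +x plate slides parallel to -x as the rubber gives; the -x plate stays 21 mm from the origin. 60 g.
- isolator_2: As isolator_1: same looks, sizes, origin, axes. They stand 80 mm or more apart. Two of the three are hardened (40 N/mm: they give under 1 mm at 25 N), one is springy (3 N/mm, 7.5 mm at most: 20 to 25 N across the plates shortens it from 42 to about 35 mm). Which is which changes from start to start.
- isolator_3: As isolator_1: same looks, sizes, origin, axes. Squeezing any isolator with more than 60 N harms it.
- foot_rail: Foot rail of the instrument stand, fixed: aluminium bar 260 (x) x 76 (y) x 22 mm high, a pocket 75 mm from the middle at each end, a small round level and two cap screws between (4 mm high). The +x pocket holds an isolator already (its top 58 mm above the bench); the -x pocket is empty. Origin: centre of the underside, on the bench. It may be on either side of the bench.
- seat (a point): Middle of the empty pocket's floor, 12 mm above the bench; axes as the rail's. Pocket 10 mm deep, 39 (x) x 36 mm (y); the top 4 mm of its walls is a 45 degree lead-in, mouth 47 x 44 mm. An isolator goes in upright, squeeze axis along x, either end first, only when squeezed to under 39 mm; let go, it springs against the end walls. Pressing it on the rail with over 30 N is forcing it.
- scrap_tray: Red open scrap tray, fixed: 200 mm (x) by 150 mm (y) outside, 30 mm high, walls and floor 4 mm thick (floor top 4 mm above the bench). Origin: centre of its underside, on the bench. It may be on either side of the bench.
- bottle: Bystander: clear solvent bottle, red cap, 70 mm diameter, 150 mm tall; origin at the centre of its underside.
- mouse: Bystander: black computer mouse 58 x 104 x 30 mm; origin at the centre of its underside.
- screwdriver: Bystander: screwdriver with a yellow handle, 190 mm long, lying near the robot's base; origin under its middle.

How it is judged:
By the outcome, as a careful person would: the job done as asked, in the order asked, and still so for the second after the job is handed in, with the robot touching nothing.
It also fails if it takes over 64 s, if anything falls off the work surface, if the arm or the gripper's body presses on something with over 40 N, if the wrist force passes 120 N, or if a joint passes its speed limit or range.

## Working session

There is one attempt and no reset: what is moved stays moved. The work goes in short steps, Python scripts to look and compute and a tool call to move; the robot and the scene stay as the last step left them, time stands still between calls to the robot, and variables do not carry over. Pictures are saved under pics/ and viewed, about 8 in all and at most 12, crops included, and the job is handed in when it is done.

Besides the shell and the picture viewer there is one more tool, called after "Request:" as name(argument=value, ...) on one line, values as JSON. apply_moves: Moves the arm, as the interface text tells. Its arguments: {"type":"object","properties":{"rows":{"type":"array","items":{"type":"number"}},"jaw":{"type":"number"},"newtons":{"type":"number"}},"required":["rows"]}

```bash
mkdir -p pics; cat > h.py <<'E'
from rig import *
import numpy as np, cv2
def ray(c,u,v):
    xd=np.array([(u-c["cx"])/c["fx"],(v-c["cy"])/c["fy"]]); x=xd.copy()
    for _ in range(20): x=xd/(1+c["k1"]*(x@x))
    R=np.array(c["R"]);t=np.array(c["t"])
    return -R.T@t, R.T@np.array([x[0],x[1],1])
def onz(c,u,v,z):
    o,d=ray(c,u,v); return o+d*(z-o[2])/d[2]
def proj(c,X):
    p=np.array(c["R"])@np.array(X)+np.array(c["t"]); s=p[:2]/p[2]; s=s*(1+c["k1"]*(s@s))
    return np.array([s[0]*c["fx"]+c["cx"],s[1]*c["fy"]+c["cy"]])
E
python3 - <<'E'
from h import *
for n in("top","side"):
    c=capture(n); cv2.imwrite(f"pics/{n}0.png",c["frame"])
    print(n,{k:np.round(c[k],3).tolist() for k in c if k!="frame"}, onz(c,320,200,0), -np.array(c["R"]).T@c["t"])
print(get_state())
E
```

```text
top {'fx': 394.142, 'fy': 394.142, 'cx': 321.344, 'cy': 203.037, 'k1': -0.045, 'R': [[0.019, -1.0, -0.006], [-0.997, -0.018, -0.081], [0.081, 0.008, -0.997]], 't': [0.02, 0.581, 1.008]} [0.59077482 0.0345049  0.        ] [0.49717817 0.02246621 1.05192913]
side {'fx': 486.941, 'fy': 486.941, 'cx': 312.981, 'cy': 191.172, 'k1': -0.117, 'R': [[-0.999, -0.048, 0.016], [-0.046, 0.724, -0.688], [0.021, -0.688, -0.725]], 't': [0.574, 0.041, 1.061]} [0.55871184 0.00510816 0.        ] [0.55221605 0.72735636 0.78838241]
{'time': 0.1, 'joint_positions': array([ 1.27240708,  0.33281087, -0.06470296,  1.46083086,  0.02159308,
        1.34991211, -0.08848018]), 'qvel': array([-0.00023258, -0.00117624, -0.00107525, -0.00242584,  0.00049387,
        0.00047721, -0.00169566]), 'effort': array([ 1.11053079e-03, -6.24551082e+01,  2.44286761e-02, -3.90719247e+01,
       -6.15174347e-02,  3.67413810e-02,  9.04967305e-05]), 'position': array([ 0.17010409, -0.60106742,  0.23284477]), 'orientation': array([ 7.97603969e-01, -6.03181156e-01, -5.19321519e-04, -3.62001401e-04]), 'contact_force': array([ 0.47181881, -0.00301778, -0.37847594]), 'moment': array([ 0.03570012, -0.02246979, -0.01682958]), 'opening': 0.08730978560878311}
```

View pics/top0.png

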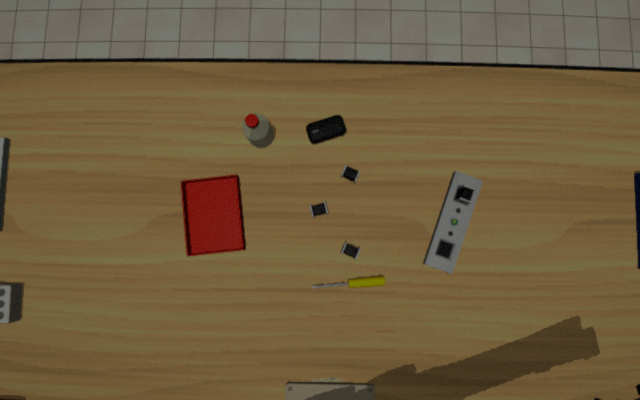

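View pics/side0.png

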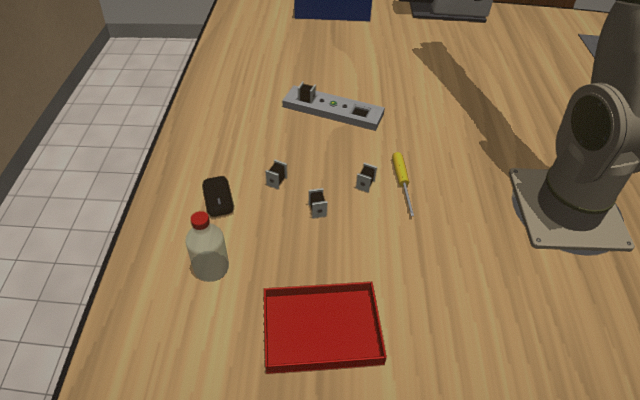

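```bash
python3 - <<'E'
import cv2,numpy as np
a=cv2.imread("pics/top0.png");
f=lambda i,x,y,w,h,k:cv2.resize(i[y:y+h,x:x+w],None,fx=k,fy=k,interpolation=cv2.INTER_CUBIC)
o=np.hstack([f(a,300,160,70,110,5),f(a,420,165,70,110,5)])
cv2.imwrite("pics/c1.png",cv2.convertScaleAbs(o,alpha=1.6))
E
```

```text
(no output)
```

View pics/c1.png

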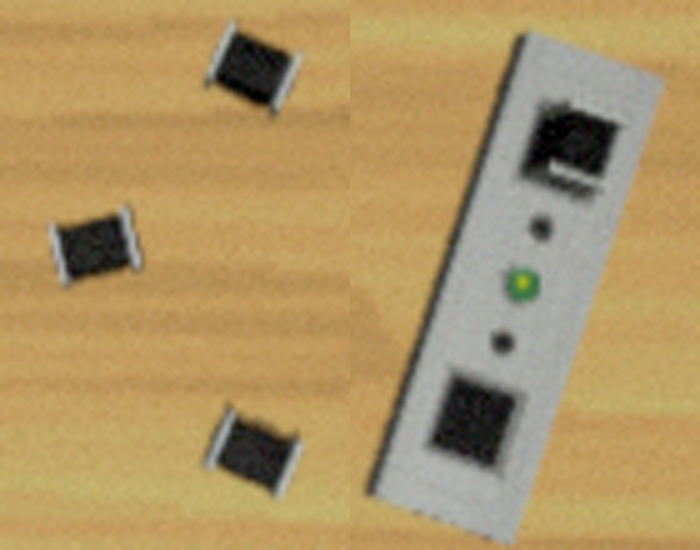

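```bash
python3 - <<'E'
from h import *
c=capture("top"); f=c["frame"]; hsv=cv2.cvtColor(f,cv2.COLOR_BGR2HSV)
H,S,V=[hsv[...,i].astype(int) for i in range(3)]
def toplane(us,z): return np.array([onz(c,u,v,z)[:2] for u,v in us])
def rect(m,z):
    ys,xs=np.nonzero(m); P=toplane(np.c_[xs,ys],z)
    r=cv2.minAreaRect((P*1000).astype(np.float32)); return P,r
dark=(V<70)&(S<150)
n,lab,st,cen=cv2.connectedComponentsWithStats(dark.astype(np.uint8))
for (u,v) in [(350,174),(319,210),(350,250),(445,249)]:
    box=np.zeros_like(dark); box[v-14:v+15,u-14:u+15]=1
    m=box&dark
    P,r=rect(m,.043 if u<400 else .022)
    print("dark",(u,v),m.sum(),P.mean(0).round(4),np.round(r[0],1),np.round(r[1],1),round(r[2],1))
    if u<400:
        m=box&(S<70)&(V>90)
        ys,xs=np.nonzero(m); P=toplane(np.c_[xs,ys],.046)
        l=xs<u; a,b=P[l].mean(0),P[~l].mean(0)
        dirs=[]
        for Q in(P[l],P[~l]):
            w=np.linalg.svd(Q-Q.mean(0))[2][0]; dirs.append(np.degrees(np.arctan(w[1]/w[0])))
        print("  plates",l.sum(),(~l).sum(),a.round(4),b.round(4),"mid",((a+b)/2).round(4),"len",np.linalg.norm(a-b).round(4),"axis ang from y (deg, ccw):",np.degrees(np.arctan2(-(a-b)[0],(a-b)[1])).round(1),"plate dir from x",np.round(dirs,1))
g=(S<60)&(V>80); n,lab,st,cen=cv2.connectedComponentsWithStats(g.astype(np.uint8))
k=[i for i in range(1,n) if st[i][0]>410 and st[i][0]+st[i][2]<500 and st[i][4]>500]
for i in k:
    P,r=rect(lab==i,.022); print("rail",st[i],np.round(r[0],1),np.round(r[1],1),r[2])
    print(cv2.boxPoints(r).round(1).tolist())
r=(H<8)|(H>172); r&=(S>150)&(V>60); n,lab,st,cen=cv2.connectedComponentsWithStats(r.astype(np.uint8))
i=1+np.argmax(st[1:,4]); P,q=rect(lab==i,.03); print("tray",st[i],q)
for nm,m in(("yel",(H>20)&(H<32)&(S>200)&(V>120)),):
    n,lab,st,cen=cv2.connectedComponentsWithStats(m.astype(np.uint8)); i=1+np.argmax(st[1:,4]); print(nm,st[i])
E
```

```text
dark (350, 174) 140 [ 0.6569 -0.0422] [656.7 -42.2] [36.9 30.8] 66.0
  plates 19 17 [ 0.6675 -0.0255] [ 0.65   -0.0604] mid [ 0.6587 -0.0429] len 0.0391 axis ang from y (deg, ccw): -26.6 plate dir from x [-23.5 -22.1]
dark (319, 210) 135 [0.5638 0.0378] [564.   37.5] [27.4 33.6] 15.0
  plates 17 17 [0.5592 0.0566] [0.5688 0.019 ] mid [0.564  0.0378] len 0.0388 axis ang from y (deg, ccw): 14.3 plate dir from x [13.5 14.5]
dark (350, 250) 147 [ 0.46   -0.0462] [460.8 -43.9] [39.  28.6] 67.4
  plates 14 16 [ 0.4657 -0.0281] [ 0.4527 -0.0643] mid [ 0.4592 -0.0462] len 0.0384 axis ang from y (deg, ccw): -19.7 plate dir from x [-22.1 -23.2]
dark (445, 249) 236 [ 0.469  -0.2899] [ 473.  -286.1] [59.7 57.7] 0.9
rail [ 425  171   57  103 2251] [ 538.1 -317.1] [ 76.1 259.6] 71.1942138671875
[[402.8999938964844, -311.20001220703125], [648.7000122070312, -394.8999938964844], [673.2000122070312, -322.8999938964844], [427.3999938964844, -239.1999969482422]]
tray [ 181  175   63   81 4038] ((544.77099609375, 317.079345703125), (198.18490600585938, 149.01821899414062), 7.557822227478027)
yel [351 279  34   8 126]
```

Top view: isolators at px (350,174), (319,210) and (350,250). The rail is at (454,222) with its empty pocket at (445,249), and the tray is at (213,216). The measured sizes match the given ones. I'm moving above the nearest isolator (C, at 0.459, -0.046).

Request:
apply_moves(rows=[1.8,3.5,0,0,0,-0.04,1.8,3.5,0,0,0,-0.04,1.8,3.5,0,0,0,-0.04,1.8,3.5,0,0,0,-0.04,1.8,3.5,0,0,0,-0.04,1.8,3.5,0,0,0,-0.04,1.8,3.5,0,0,0,-0.04,1.8,3.5,0,0,0,-0.04,1.8,3.5,0,0,0,-0.04,1.8,3.5,0,0,0,-0.04,1.8,3.5,0,0,0,-0.04,1.8,3.5,0,0,0,-0.04,1.8,3.5,0,0,0,-0.04,1.8,3.5,0,0,0,-0.04,1.8,3.5,0,0,0,-0.04,1.8,3.5,0,0,0,-0.04,0,0,0,0,0,0,0,0,0,0,0,0], jaw=1, newtons=22)

```text
time: 1.95
position: [0.4582, -0.0408, 0.2334]
orientation: [-0.568, 0.823, 0.0, -0.0]
contact_force: [-0.7, -0.7, 0.5]
opening: 0.0871
```

Request:
apply_moves(rows=[0,-0.5,-4,0,0,-0.02,0,0,-4,0,0,0,0,0,-4,0,0,0,0,0,-3.5,0,0,0,0,0,-2.5,0,0,0,0,0,-1.5,0,0,0,0,0,-1,0,0,0,0,0,0,0,0,0,0,0,0,0,0,0])

```text
time: 2.85
position: [0.4585, -0.0469, 0.0291]
orientation: [-0.559, 0.829, -0.0, 0.0]
contact_force: [-0.0, 0.5, 0.4]
opening: 0.0872
```

Request:
apply_moves(rows=[0,0,0,0,0,0,0,0,0,0,0,0,0,0,0,0,0,0,0,0,0,0,0,0,0,0,0,0,0,0,0,0,0,0,0,0,0,0,0,0,0,0,0,0,0,0,0,0], jaw=0, newtons=22)

```text
time: 3.65
position: [0.4583, -0.0463, 0.0286]
orientation: [-0.559, 0.829, 0.0, 0.0]
contact_force: [0.2, 0.6, 0.6]
opening: 0.041
```

Request:
apply_moves(rows=[0,0,0,0,0,0,0,0,0,0,0,0,0,0,0,0,0,0])

```text
time: 3.95
position: [0.4582, -0.0463, 0.0286]
orientation: [-0.559, 0.829, -0.0, 0.0]
contact_force: [0.6, 0.3, 1.7]
opening: 0.0412
```

Request:
apply_moves(rows=[0,0,0,0,0,0,0,0,0,0,0,0,0,0,0,0,0,0,0,0,2,0,0,0,0,0,4,0,0,0,1.6,1.4,1,0,0,0.1,2,1.5,0,0,0,0.1,2,1.5,0,0,0,0.1,2,1.5,0,0,0,0.1,2,1.5,0,0,0,0.1,1,1,0,0,0,0.13,0,0,-2,0,0,0,0,0,-3,0,0,0,0,0,-2,0,0,0,0,0,0,0,0,0,0,0,0,0,0,0], jaw=1)

```text
time: 5.55
position: [0.5643, 0.0378, 0.029]
orientation: [0.788, -0.615, -0.0, 0.0]
contact_force: [-0.0, 0.1, 0.3]
opening: 0.0871
```

Request:
apply_moves(rows=[0,0,0,0,0,0,0,0,0,0,0,0,0,0,0,0,0,0,0,0,0,0,0,0,0,0,0,0,0,0,0,0,0,0,0,0,0,0,0,0,0,0,0,0,0,0,0,0,0,0,0,0,0,0], jaw=0, newtons=22)

```text
time: 6.45
position: [0.5642, 0.0378, 0.0286]
orientation: [0.788, -0.615, -0.0, -0.0]
contact_force: [-0.9, 1.4, 0.8]
opening: 0.0346
```

B gives: it closed to 34.6 mm, against 41.2 mm for the hard one C. I'll lift it, keep it squeezed and carry it over the seat.

Request:
apply_moves(rows=[0,0,2,0,0,0,0,0,4,0,0,0,0,0,3,0,0,0,-0.97,-3.3,0,0,0,0.1,-0.97,-3.3,0,0,0,0.1,-0.97,-3.3,0,0,0,0.1,-0.97,-3.3,0,0,0,0.1,-0.97,-3.3,0,0,0,0.1,-0.97,-3.3,0,0,0,0.1,-0.97,-3.3,0,0,0,0.1,-0.97,-3.3,0,0,0,0.1,-0.97,-3.3,0,0,0,0.1,-0.97,-3.4,0,0,0,0.1,0,0,-2,0,0,0,0,0,-2,0,0,0,0,0,0,0,0,0,0,0,0,0,0,0])

```text
time: 8.15
position: [0.4673, -0.2931, 0.0788]
orientation: [0.987, -0.162, -0.0, -0.0]
contact_force: [-0.2, -0.6, -0.0]
opening: 0.0344
```

```bash
python3 - <<'E'
from h import *
f=lambda i,x,y,w,h,k:cv2.resize(i[y:y+h,x:x+w],None,fx=k,fy=k,interpolation=cv2.INTER_CUBIC)
t=capture("top");s=capture("side")
o=np.hstack([f(t["frame"],405,165,80,110,5),f(s["frame"],290,75,80,110,5)])
cv2.imwrite("pics/hov.png",cv2.convertScaleAbs(o,alpha=1.6)); print(get_state()["position"],get_state()["orientation"],get_state()["opening"])
# rail corners via side view, independent check
F=s["frame"];hsv=cv2.cvtColor(F,cv2.COLOR_BGR2HSV)
for X in [(.4671,-.2929,.022)]: print(proj(s,X),proj(t,X))
E
```

```text
[ 0.46792403 -0.29338112  0.07966594] [ 9.86865817e-01 -1.61540519e-01  6.66443451e-04  2.76453332e-04] 0.03426298412245718
[359.87284467 111.13422522] [444.67713614 248.79726641]
```

View pics/hov.png

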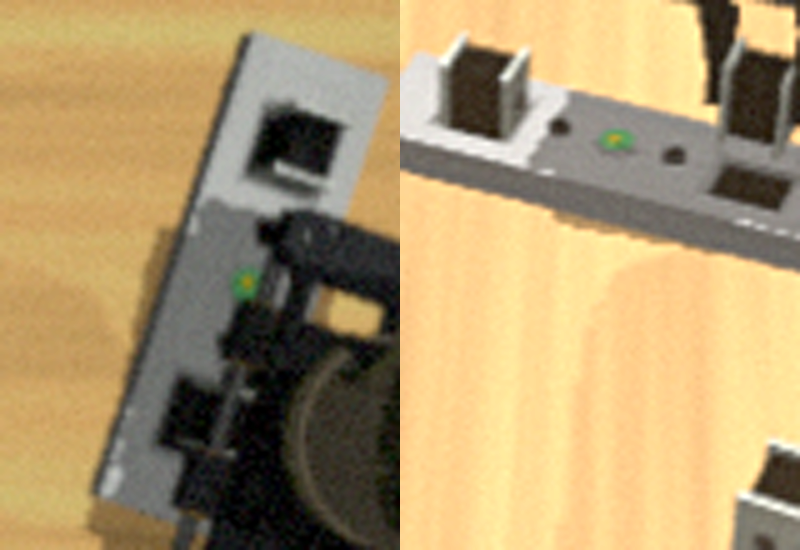

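Side view: the gripped isolator hangs squarely over the pocket at crop (750,187). I expected (750,180), so it agrees within about 1 px. I'll lower it and watch the force.

Request:
apply_moves(rows=[0,0,-1.5,0,0,0,0,0,-1,0,0,0,0,0,-0.2,0,0,0,0,0,-0.2,0,0,0,0,0,-0.2,0,0,0,0,0,0,0,0,0])

```text
time: 8.85
position: [0.4673, -0.2934, 0.0475]
orientation: [0.987, -0.162, 0.0, -0.0]
contact_force: [-0.4, -0.2, -0.5]
opening: 0.0342
```

Request:
apply_moves(rows=[0,0,-0.1,0,0,0,0,0,-0.1,0,0,0,0,0,-0.1,0,0,0,0,0,0,0,0,0])

```text
time: 9.25
position: [0.4671, -0.2934, 0.0445]
orientation: [0.987, -0.162, -0.0, -0.0]
contact_force: [0.7, -0.1, -1.2]
opening: 0.034
```

Request:
apply_moves(rows=[0,0,-0.1,0,0,0,0,0,-0.1,0,0,0,0,0,-0.1,0,0,0,0,0,0,0,0,0])

```text
time: 9.65
position: [0.4671, -0.2933, 0.0414]
orientation: [0.987, -0.162, -0.0, -0.0]
contact_force: [-0.4, -0.7, -0.7]
opening: 0.0343
```

Request:
apply_moves(rows=[0,0,-0.05,0,0,0,0,0,0,0,0,0])

```text
time: 9.85
position: [0.4672, -0.2934, 0.041]
orientation: [0.987, -0.162, 0.0, -0.0]
contact_force: [0.4, -0.1, -0.8]
opening: 0.0342
```

Request:
apply_moves(rows=[0,0,-0.03,0,0,0,0,0,0,0,0,0])

```text
time: 10.05
position: [0.4672, -0.2934, 0.0408]
orientation: [0.987, -0.162, 0.0, -0.0]
contact_force: [0.4, -0.3, -0.5]
opening: 0.0346
```

Request:
apply_moves(rows=[0,0,-0.03,0,0,0,0,0,0,0,0,0])

```text
time: 10.25
position: [0.4673, -0.2934, 0.0406]
orientation: [0.987, -0.162, 0.0, 0.0]
contact_force: [-0.3, 0.8, 1.7]
opening: 0.0341
```

Request:
apply_moves(rows=[0,0,-0.03,0,0,0,0,0,0,0,0,0])

```text
time: 10.45
position: [0.4673, -0.2934, 0.0406]
orientation: [0.987, -0.162, 0.0, 0.0]
contact_force: [-2.0, 1.8, 5.3]
opening: 0.0345
```

Request:
apply_moves(rows=[0,0,-0.02,0,0,0,0,0,0,0,0,0])

```text
time: 10.65
position: [0.4673, -0.2934, 0.0405]
orientation: [0.987, -0.162, 0.0, 0.0]
contact_force: [-3.7, 1.3, 7.3]
opening: 0.0344
```

Request:
apply_moves(rows=[0,0,0,0,0,0,0,0,0,0,0,0,0,0,0,0,0,0,0,0,0,0,0,0,0,0,0,0,0,0], jaw=0.7)

```text
time: 11.15
position: [0.4672, -0.2934, 0.0398]
orientation: [0.987, -0.162, -0.0, -0.0]
contact_force: [-1.0, -0.1, -0.6]
opening: 0.0592
```

Request:
apply_moves(rows=[0,0,1,0,0,0,0,0,3,0,0,0,0,0,4,0,0,0,0,4,3,0,0,-0.1,0,5,0,0,0,-0.1,0,5,0,0,0,-0.1,0,4,0,0,0,-0.1])

```text
time: 11.85
position: [0.4672, -0.1105, 0.151]
orientation: [0.935, -0.356, 0.001, 0.0]
contact_force: [0.5, 0.2, -0.4]
opening: 0.0608
```

```bash
python3 - <<'E'
from h import *
f=lambda i,x,y,w,h,k:cv2.resize(i[y:y+h,x:x+w],None,fx=k,fy=k,interpolation=cv2.INTER_CUBIC)
t=capture("top");s=capture("side")
o=np.hstack([f(t["frame"],415,165,75,110,5),f(s["frame"],275,70,85*1+30,110,3.7)[:550]] if 0 else [f(t["frame"],415,165,70,110,5),cv2.resize(f(s["frame"],275,75,115,70,3.9),(448,273)) if 0 else f(s["frame"],290,60,90,110,5)])
cv2.imwrite("pics/fit.png",cv2.convertScaleAbs(o,alpha=1.5))
F=t["frame"];hsv=cv2.cvtColor(F,cv2.COLOR_BGR2HSV);H,S,V=[hsv[...,i].astype(int) for i in range(3)]
for (u,v) in[(319,210),(350,174),(350,250)]:
    m=np.zeros(V.shape,bool);m[v-15:v+16,u-15:u+16]=1;m&=(S<70)&(V>90);ys,xs=np.nonzero(m)
    if len(xs): print((u,v),len(xs),onz(t,xs.mean(),ys.mean(),.046))
E
```

```text
(350, 174) 37 [ 0.65966551 -0.04169773  0.046     ]
(350, 250) 15 [ 0.46650915 -0.02921507  0.046     ]
```

View pics/fit.png

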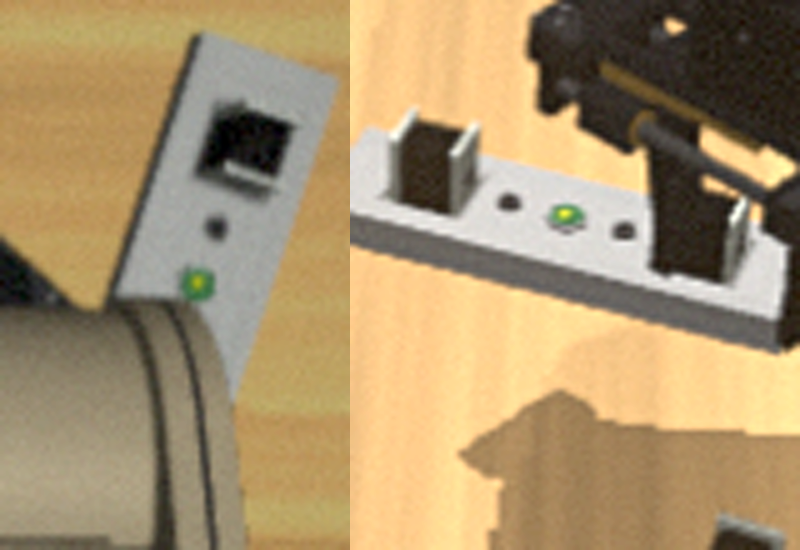

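Both views look right: the isolator is standing in the seat like its neighbour, with the plates facing along the rail. Next I'm taking C to the tray.

Request:
apply_moves(rows=[-0.1,0.7,0,0,0,-0.137,-0.1,0.8,0,0,0,-0.137,-0.1,0.7,0,0,0,-0.137,-0.1,0.8,0,0,0,-0.137,-0.1,0.7,0,0,0,-0.137,-0.1,0.8,0,0,0,-0.137,-0.1,0.7,0,0,0,-0.137,-0.1,0.8,0,0,0,-0.137,-0.1,0.7,0,0,0,-0.137,0,0,0,0,0,0,0,0,0,0,0,0], jaw=1)

```text
time: 13.05
position: [0.4584, -0.0469, 0.1503]
orientation: [-0.56, 0.829, -0.0, 0.0]
contact_force: [-0.2, -0.4, 0.0]
opening: 0.0873
```

Request:
apply_moves(rows=[0,0,-4,0,0,0,0,0,-4,0,0,0,0,0,-3,0,0,0,0,0,-1.1,0,0,0,0,0,0,0,0,0,0,0,0,0,0,0])

```text
time: 13.65
position: [0.4592, -0.0466, 0.0302]
orientation: [-0.558, 0.83, -0.0, 0.001]
contact_force: [0.8, 0.1, 0.0]
opening: 0.0872
```

Request:
apply_moves(rows=[0,0,0,0,0,0,0,0,0,0,0,0,0,0,0,0,0,0,0,0,0,0,0,0,0,0,0,0,0,0,0,0,0,0,0,0,0,0,0,0,0,0,0,0,0,0,0,0], jaw=0)

```text
time: 14.45
position: [0.4583, -0.0463, 0.029]
orientation: [-0.558, 0.83, -0.0, 0.0]
contact_force: [-0.1, -0.1, 1.0]
opening: 0.0408
```

Request:
apply_moves(rows=[0,0,2,0,0,0,0,0,4,0,0,0,0,0,3,0,0,0,0.42,3.57,0,0,0,0.052,0.42,3.57,0,0,0,0.052,0.42,3.57,0,0,0,0.052,0.42,3.57,0,0,0,0.052,0.42,3.57,0,0,0,0.052,0.42,3.57,0,0,0,0.052,0.42,3.57,0,0,0,0.052,0.42,3.57,0,0,0,0.052,0.42,3.57,0,0,0,0.052,0.42,3.57,0,0,0,0.052,0,0,0,0,0,0,0,0,-3,0,0,0,0,0,-3,0,0,0,0,0,-1.5,0,0,0,0,0,-0.7,0,0,0,0,0,0,0,0,0])

```text
time: 16.35
position: [0.5001, 0.3104, 0.0367]
orientation: [0.752, -0.659, -0.0, 0.0]
contact_force: [0.3, 0.1, -0.8]
opening: 0.0408
```

Request:
apply_moves(rows=[0,0,-0.1,0,0,0,0,0,-0.1,0,0,0,0,0,0,0,0,0])

```text
time: 16.65
position: [0.5006, 0.3107, 0.0357]
orientation: [0.752, -0.659, 0.0, -0.0]
contact_force: [-0.6, 1.1, -1.1]
opening: 0.0416
```

Request:
apply_moves(rows=[0,0,-0.1,0,0,0,0,0,-0.05,0,0,0,0,0,0,0,0,0])

```text
time: 16.95
position: [0.5002, 0.3106, 0.0335]
orientation: [0.752, -0.659, 0.0, 0.0]
contact_force: [-0.2, 0.2, -0.2]
opening: 0.041
```

Request:
apply_moves(rows=[0,0,0,0,0,0,0,0,0,0,0,0,0,0,0,0,0,0,0,0,0,0,0,0,0,0,2,0,0,0,0,0,4,0,0,0,0,0,4,0,0,0], jaw=0.7)

```text
time: 17.65
position: [0.4997, 0.3104, 0.1342]
orientation: [0.753, -0.658, -0.0, 0.001]
contact_force: [1.1, 0.6, 0.4]
opening: 0.061
```

Request:
apply_moves(rows=[1.58,-3.53,0,0,0,-0.053,1.58,-3.53,0,0,0,-0.053,1.58,-3.53,0,0,0,-0.053,1.58,-3.53,0,0,0,-0.053,1.58,-3.53,0,0,0,-0.053,1.58,-3.53,0,0,0,-0.053,1.58,-3.53,0,0,0,-0.053,1.58,-3.53,0,0,0,-0.053,1.58,-3.53,0,0,0,-0.053,1.58,-3.53,0,0,0,-0.053,0,0,0,0,0,0,0,0,0,0,0,0], jaw=1)

```text
time: 18.85
position: [0.6582, -0.0431, 0.1331]
orientation: [-0.553, 0.833, 0.0, -0.0]
contact_force: [-0.4, 0.8, 0.8]
opening: 0.0869
```

Request:
apply_moves(rows=[0,0,-4,0,0,0,0,0,-3.5,0,0,0,0,0,-2,0,0,0,0,0,-0.9,0,0,0,0,0,0,0,0,0,0,0,0,0,0,0])

```text
time: 19.45
position: [0.6589, -0.0416, 0.0309]
orientation: [-0.554, 0.832, -0.0, 0.001]
contact_force: [0.0, 0.2, 0.1]
opening: 0.0872
```

Request:
apply_moves(rows=[0,0,0,0,0,0,0,0,0,0,0,0,0,0,0,0,0,0,0,0,0,0,0,0,0,0,0,0,0,0,0,0,0,0,0,0,0,0,0,0,0,0,0,0,0,0,0,0], jaw=0)

```text
time: 20.25
position: [0.6583, -0.0423, 0.0295]
orientation: [-0.554, 0.833, -0.0, 0.0]
contact_force: [-0.6, 0.6, -0.1]
opening: 0.041
```

A is hard too, at 41.0 mm. It goes into the tray.

Request:
apply_moves(rows=[0,0,2,0,0,0,0,0,4,0,0,0,0,0,3,0,0,0,-0.68,3.65,0,0,0,0.053,-0.68,3.65,0,0,0,0.053,-0.68,3.65,0,0,0,0.053,-0.68,3.65,0,0,0,0.053,-0.68,3.65,0,0,0,0.053,-0.68,3.65,0,0,0,0.053,-0.68,3.65,0,0,0,0.053,-0.68,3.65,0,0,0,0.053,-0.68,3.65,0,0,0,0.053,-0.68,3.65,0,0,0,0.053,0,0,0,0,0,0,0,0,-3,0,0,0,0,0,-3,0,0,0,0,0,-1.5,0,0,0,0,0,-0.8,0,0,0,0,0,0,0,0,0])

```text
time: 22.15
position: [0.5901, 0.3223, 0.036]
orientation: [0.752, -0.659, -0.0, 0.0]
contact_force: [0.3, -0.2, -0.0]
opening: 0.0411
```

Request:
apply_moves(rows=[0,0,-0.1,0,0,0,0,0,-0.1,0,0,0,0,0,-0.05,0,0,0,0,0,0,0,0,0])

```text
time: 22.55
position: [0.5904, 0.3227, 0.0345]
orientation: [0.752, -0.659, 0.0, -0.0]
contact_force: [-0.4, -0.3, -1.0]
opening: 0.0407
```

Request:
apply_moves(rows=[0,0,-0.1,0,0,0,0,0,0,0,0,0])

```text
time: 22.75
position: [0.5904, 0.3227, 0.0335]
orientation: [0.752, -0.659, 0.0, -0.0]
contact_force: [-0.1, -2.4, 3.5]
opening: 0.0411
```

Request:
apply_moves(rows=[0,0,0,0,0,0,0,0,0,0,0,0,0,0,0,0,0,0,0,0,0,0,0,0,0,0,2,0,0,0,0,0,4,0,0,0,0,0,4,0,0,0,0,0,4,0,0,0,-2,-4,2,0,0,0,-2,-4,0,0,0,0,-2,-4,0,0,0,0,-2,-4,0,0,0,0,-2,-4,0,0,0,0,-2,-4,0,0,0,0,0,0,0,0,0,0], jaw=0.7)

```text
time: 24.25
position: [0.4691, 0.0757, 0.1935]
orientation: [0.749, -0.662, 0.002, 0.002]
contact_force: [-0.1, 0.3, -0.1]
opening: 0.0612
```

```bash
python3 - <<'E'
from h import *
f=lambda i,x,y,w,h,k:cv2.resize(i[y:y+h,x:x+w],None,fx=k,fy=k,interpolation=cv2.INTER_CUBIC)
t=capture("top");s=capture("side")
cv2.imwrite("pics/end.png",np.vstack([t["frame"],s["frame"]])[:, :] if 0 else np.vstack([cv2.resize(t["frame"],(480,300)),cv2.resize(s["frame"],(480,300))]))
cv2.imwrite("pics/rail.png",cv2.convertScaleAbs(np.hstack([f(t["frame"],415,165,70,110,5),f(s["frame"],280,75,110,110,4)[:440]] if 0 else [f(t["frame"],415,165,70,110,5),f(s["frame"],290,60,90,110,5)]),alpha=1.5))
E
```

```text
(no output)
```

View pics/end.png

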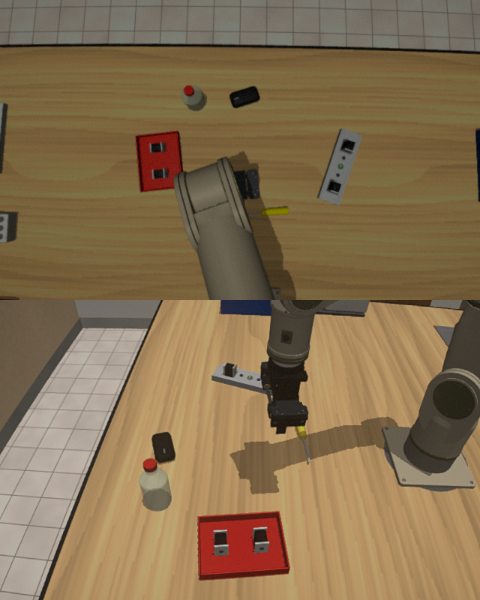

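View pics/rail.png

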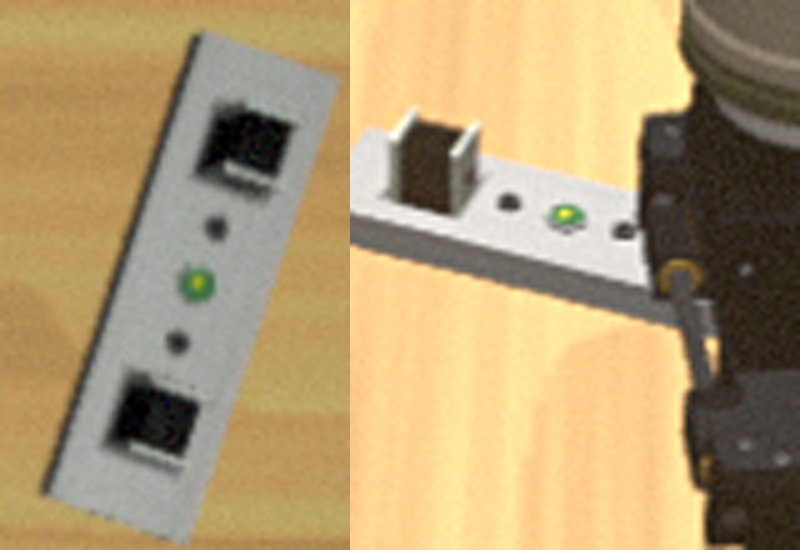

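The tray holds both hard isolators, upright. The rail's two isolators sit alike in the top view, and the bystanders haven't moved. I'm handing it in.

```bash
python3 -c "
from rig import *
print(get_state()['time'],finish_job())"
```

```text
the job is handed in; nothing more can be done
24.35 None
```

The job is done and handed in at 24.35 s, well inside the 64 s limit. `finish_job()` reports no verdict.

- **Feeling:** At 22 N the middle isolator closed to 34.6 mm, so it is the springy one. The other two held at about 41 mm, so they are hardened.
- **Fitting:** I carried the springy one still squeezed and lowered it into the empty seat with its squeeze axis along the rail. There was no contact force until the floor. It touched down 12 mm above bench level, as expected, with about 7 N at most. Then I released it.
- **Scrap:** After that I set both hardened ones down in the red tray.

In the last pictures the top view shows both rail isolators sitting alike and the side view shows both scrap isolators upright in the tray. The bottle, mouse and screwdriver look unmoved by eye; I did not measure them again. In the last side view the arm hid the new isolator, but an earlier partial side view, just after release, showed it standing in its seat. No check failed or disagreed.

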